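# Shut the weights box and latch its lid

### The job

The brass weights are back in their box; now close it: lower its open oak lid gently until it lies level on the box, then swing the latch lever by its wooden knob over the lid, so that the lever rides up the striker's ramp and drops fully down into the notch behind the crest. Do not slam the lid or force the latch: where exactly the notch lies has to be felt, so stop pushing as soon as the lever has dropped. Leave the things standing around as they are.

Things in the scene. Friction and masses are not known exactly. Their poses are not given: they have to be found in the camera images.
- box: enamelled steel box with an oak lid, for the scales' brass weights; 150 deep x 200 wide x 50 mm high without lid; fixed. Origin: centre of its underside; x from front to back, y to the left seen from the front, z up
- post_top (a point): top of the upright steel latch post (25 mm thick) on a bracket at the middle of the box's front: on the post's axis, 94 mm in front of the box's origin, 134 mm above its underside
- lid: the oak lid, 152 x 206 x 16 mm, with the steel striker on top. Origin on its hinge axis at the middle of its back edge (box x +75, z +52 mm); x to the back, y along the hinge, z up when shut (level). Its front edge is 153 mm from the hinge, its top face 16.5 mm above the origin. Opens by turning about +y, front edge up; stays where left
- press (a point): point on the lid's top face to push it shut: 105 mm in front of the hinge axis, 70 mm to the box's +y side, clear of striker and lever. It takes up to about 4 N there to move the lid
- striker (a point): nominal centre of the notch, on the lid's top face, 58 mm from the post's axis. The striker is a curved cam 20 mm wide on an arc about the post: a ramp 34 mm long up to a crest 10 mm high, then a step down into a notch with its floor 4.5 mm high, about 5 mm on from the crest, then an end wall 14.5 mm high
- latch: sprung sleeve on the post, carrying the lever. Lifts up to 13 mm, pressed down by a spring (9 N down, 12 N on the crest). Origin on the post's axis; it rises with the lift. Lever and striker are damaged if pressed together by more than 25 N
- lever (a joint): turn of the lever about the post, rad: 0 = pointing along the box's +y, parallel to its front; growing clockwise from above; negative = away from the box; 1.45 = back over the lid. The striker sits in slotted holes, so the notch may really lie up to 0.25 rad either way from 1.45: feel for it. Free to turn (0.015 N m) before the ramp; let go on the ramp it slides back
- knob (a point): centre of the lever's dark wooden knob, an upright grip 21 mm across, 38 mm high, 92 mm from the post's axis, 117 mm above the box's underside with the lever down. The arm's top is 20 mm below it. Pushing up the ramp takes about 2 to 3 N here; the push falls to nothing as the lever drops from the crest (8.5 mm up) into the notch (3 mm up); past it the end wall is hard
- nose (a point): tip of the rounded pin, 7 mm thick, under the lever that rides on the striker, 58 mm from the post's axis: 70 mm above the box's underside with the lever down, 78.5 mm on the crest, 73 mm in the notch
- baking_tin: bystander, leave it standing: red tin, 57 mm across, 72 mm high; origin: centre of its underside
- top_jar_3: bystander, leave it standing: glass jar with a red screw lid, 63 mm across, 90 mm high; origin: centre of its underside
- dip_bowl: bystander, leave it standing: small white bowl, 85 mm across, 40 mm high; origin: centre of its underside

How it is judged (in metres and radians):
On the way, in this order (a step that is already met when the one before it is completed fails the run):
1. the lid lies shut (within 0.025 rad of level) with the lever still clear of it (angle between lid's own z axis and vertical below 0.025 rad and value of joint lever below 0.5 rad), for 0.2 s.
2. the lever rides up the ramp, its nose more than 76 mm above the box's underside, with the lid shut (angle between lid's own z axis and vertical below 0.025 rad and value of joint lever above 0.9 rad and z of nose in the frame of box above 0.076 m), for 0.05 s.
At the end, for the whole second after the job is handed in: the lid lies shut (within 0.025 rad of level), the lever stands past 1.17 rad with its nose down in the notch (less than 73.2 mm above the box's underside, nominally just under 73), and lid and lever are at rest (angle between lid's own z axis and vertical below 0.025 rad and value of joint lever above 1.17 rad and z of nose in the frame of box below 0.0732 m and angular speed of lid below 0.05 rad/s and velocity of joint lever between -0.1 and 0.1 rad/s); the robot touches nothing.
It fails at once if the latch is forced: lever and lid (with its striker) are pressed together by more than 25 N (contact force between latch and lid above 25 N).
It fails at once if the lid is slammed (faster than 2.5 rad/s) (angular speed of lid above 2.5 rad/s).
It fails at once if a bystander (tin, red-lidded jar, bowl) is moved by more than 20 mm (distance of any of baking_tin, top_jar_3, dip_bowl from where it was at the start of the episode above 0.02 m).
It also fails if it takes over 69 s, if anything falls off the work surface, if the arm or the gripper's body presses on something with over 40 N, if the wrist force passes 120 N, or if a joint passes its speed limit or range.

### The arm

A 6-joint arm with a two-finger parallel gripper is mounted at the origin on a cart in front of the work surface, level with it; the furniture and walls round the work are solid. World frame = base frame: x ahead of the robot, y to its left, z up, the work surface at z = 0. Lengths are in mm, angles in degrees, forces in N, time in s.
With the tool pointing down it reaches from about 325 to 875 mm from the base axis. Payload 4.4 kg.
Tool frame: the origin (TCP) lies midway between the tips of the shut fingers; the grasp point (between the pads) lies ctrl.hold_point_z behind it (ctrl.hold_point_z is the distance from the TCP to the grasp point, in mm); z points along the fingers, y is the line along which they close (so a half turn about z gives the same grasp; the last joint's range is limited). The gripper opens to 85 mm and grips with 20 to 120 N. Pads are 22 mm wide; open, the fingers measure 114 mm over their backs; the gripper's body (76 mm by 85 mm) begins 54 mm behind the grasp point. The pads swing forward as they close: fully open they stand 13 mm farther back than shut.
Start: joints at [55.434, 11.837, 88.321, -0, 79.842, -8.623], TCP at [251.563, 517.052, 231.282] pointing down, gripper open.
Joint ranges: [-156.59, 156.59], [-49.26, 127.26], [12.9, 141.05], [-63.56, 243.56], [4.71, 150.69], [-161.64, 161.64]. Speed limits (degrees/s): [159.86, 159.86, 180, 180, 180, 180].

### API

Orientations are given as a 3x3 rotation matrix whose columns are the frame's x, y, z axes.
In Python, from workcell import sense, imaging, workorder, ctrl gives the robot as it stands.
- The arm moves only by the shell command python3 -m pendant 'ROWS'. ROWS is JSON, a list of rows, each an object with "travel": the shift along the world's x, y, z normalised to -1 to 1, where 1 is 50 cm, a list of three; "delta_rot": the turn, a rotation vector about the world's x, y, z normalised to -1 to 1, where 1 is 180 degrees, a list of three; "grip": the closure, from -1 (fully open) to 1 (shut), so that 0 is half open. In form: [{"travel": [x, y, z], "delta_rot": [rx, ry, rz], "grip": grip}, ...]. A call has 1 to 8 rows; each row is the pose to reach, as a shift and turn from the pose commanded when the call began, turning the shorter way round; what a row does not reach only later rows make up. A row lasts 1/10 s, in which the tool goes at most 50 mm and 8.59 degrees, less where a joint would pass 70% of its speed; a pose out of reach is approached as far as the arm can. A call with a number of a shift or a turn outside -1 to 1 is refused whole. A call with a gripper value outside its range is refused whole. The fingers move at their own pace and stop on an object; the grip force is fixed at half the most. Time passes only in rows, so rows that repeat a pose let the fingers close. It gives the time, the measured TCP pose, the force, the opening and the grip force at its end, in the units of the state.
- sense(): the state, without advancing time (a new reading comes with each control period).
- imaging.snapshot(name): name is "side" or "top"; returns (picture, depth): 420x560x3 uint8, red, green, blue; 420x560 float32, mm along the optical axis (not along the pixel's ray), 0 where there is no reading.
- imaging.calibration(name): a dict with "fx", "fy", "cx", "cy" (pixels), "T" (4x4, takes a point from camera to world coordinates). Camera axes: x right, y up, looking along -z (the intrinsics and any distortion apply to the point x, -y, -z); pixel columns grow to the right and rows downward; lengths in mm; the calibration is good to about 2 mm. A picture is of the moment at which its call begins. calibration takes no time and is no camera call.
- workorder.close_job(): hands the job in; it is judged then, once.
The state is a dict: "clock": time; "joints": joint angles; "qvel": joint speeds; "effort": joint torques, N m; "tcp_pos": TCP position; "tcp_rot": TCP orientation; "wrist_force": force on the tool from outside, world axes, zero at the start; "wrist_torque": the same for the moment, N m; "finger_gap": finger opening in mm; "gripper_force": force on a finger pad.
Only numpy, scipy, OpenCV 4.12 (cv2) and the standard library are available. Lean on these libraries where they do the work, as an engineer would, in place of code of your own. Each camera call takes 0.05 s, during which the arm holds its last target. There are 200 camera calls.

## Working session

There is one attempt and no reset: what is moved stays moved. The work goes in short steps, Python scripts to look and compute and a shell command to move; the robot and the scene stay as the last step left them, time stands still between calls to the robot, and variables do not carry over. Pictures are saved under pics/ and viewed, at most 10 in all, crops included, and the job is handed in when it is done.

```bash
ls; mkdir -p pics; python3 - <<'E'
from workcell import sense, imaging, ctrl
import cv2, numpy as np
print(ctrl.hold_point_z, sense())
for n in("side","top"):
    p,d=imaging.snapshot(n); np.savez(f"{n}.npz",p=p,d=d); cv2.imwrite(f"pics/{n}0.png",p[...,::-1])
    c=imaging.calibration(n);print(n,c)
E
```

```text
pics
18.700000000000003 {'clock': 0.0, 'joints': array([ 5.54337235e+01,  1.18851785e+01,  8.84052594e+01, -1.00612117e-03,
        7.98417159e+01, -8.62311320e+00]), 'qvel': array([-0.03989392,  0.04454018,  0.06868274,  0.00520397, -0.07190339,
       -0.12576809]), 'effort': array([ 7.77577316e-05, -3.83033502e+01, -2.91597462e+01, -2.16136937e-04,
        1.03179587e-02, -1.59779023e-05]), 'tcp_pos': array([251.12980589, 516.41452748, 230.11274481]), 'tcp_rot': array([[-8.99229614e-01,  4.37475058e-01, -1.29439009e-03],
       [ 4.37476850e-01,  8.99227647e-01, -1.90915548e-03],
       [ 3.28743448e-04, -2.28303484e-03, -9.99997340e-01]]), 'wrist_force': array([ 0.75325355, -0.69807512, -1.07450557]), 'wrist_torque': array([ 0.00466977, -0.03066855, -0.00745205]), 'gripper_force': 0.0, 'finger_gap': 85.29426571666644}
side {'fx': 433.3693901074348, 'fy': 433.3693901074348, 'cx': 282.0362275753284, 'cy': 205.99242528595724, 'T': array([[ 5.26535769e-01,  6.87818038e-01, -4.99666319e-01,
         7.09000519e+01],
       [-8.50085153e-01,  4.33384790e-01, -2.99220416e-01,
         8.64007160e+00],
       [ 1.07385833e-02,  5.82309170e-01,  8.12896496e-01,
         7.49485599e+02],
       [ 0.00000000e+00,  0.00000000e+00,  0.00000000e+00,
         1.00000000e+00]])}
top {'fx': 533.3347678908433, 'fy': 533.3347678908433, 'cx': 274.22462905905246, 'cy': 208.25086622703762, 'T': array([[ 1.03964477e-02,  9.98976824e-01, -4.40138598e-02,
         4.32514742e+02],
       [-9.99864916e-01,  9.82515567e-03, -1.31763151e-02,
         2.42313069e+02],
       [-1.27303903e-02,  4.41449012e-02,  9.98944025e-01,
         1.29129006e+03],
       [ 0.00000000e+00,  0.00000000e+00,  0.00000000e+00,
         1.00000000e+00]])}
```

View pics/side0.png

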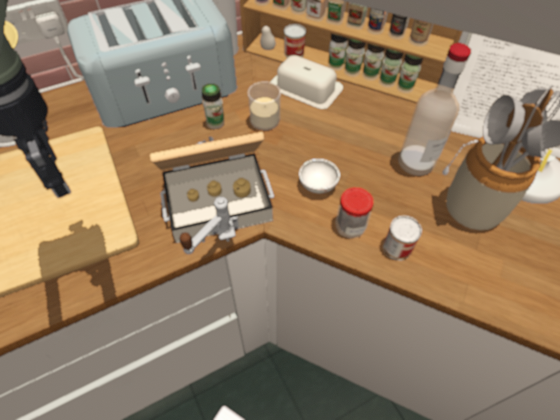

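View pics/top0.png

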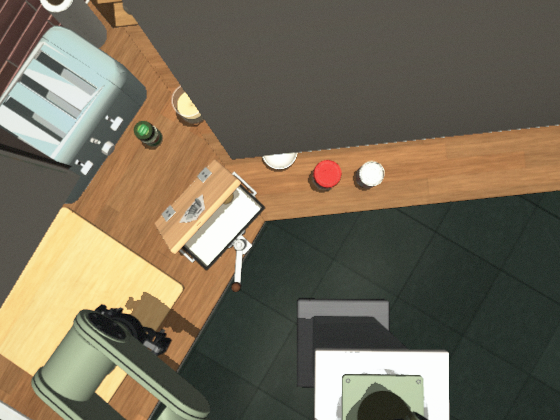

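The side view shows the box at about (215,190), post top at (221,203), knob at (186,240) and the lid open at (208,150). The top view has the post at (240,243), knob at (236,287) and the open lid at (200,205). The upper cupboard hides part of the top view. Next I'll enlarge these areas.

```bash
cat > h.py <<'E'
import numpy as np, cv2
from workcell import sense, imaging, ctrl
def load(n):
    f=np.load(f"{n}.npz"); return f["p"],f["d"]
def pts(n,u,v,d):
    c=imaging.calibration(n); u,v,d=map(np.asarray,(u,v,d))
    P=np.stack([(u-c["cx"])/c["fx"]*d,-(v-c["cy"])/c["fy"]*d,-d],-1)
    return P@c["T"][:3,:3].T+c["T"][:3,3]
def plane(n,u,v,z):
    c=imaging.calibration(n); a=pts(n,u,v,1.0); o=c["T"][:3,3]; r=a-o
    return o+r*((z-o[2])/r[2])
def proj(n,P):
    c=imaging.calibration(n); Q=np.linalg.inv(c["T"])@np.r_[P,1]
    return c["cx"]+c["fx"]*Q[0]/-Q[2], c["cy"]-c["fy"]*Q[1]/-Q[2]
E
python3 - <<'E'
from h import *
a,_=load("side");b,_=load("top")
A=cv2.resize(a[125:265,135:285],None,fx=4,fy=4,interpolation=cv2.INTER_CUBIC)[:,:,::-1]
B=cv2.resize(b[150:300,145:285],None,fx=4,fy=4,interpolation=cv2.INTER_CUBIC)[:,:,::-1]
cv2.imwrite("pics/sc.png",A);cv2.imwrite("pics/tc.png",B)
for n,q in(("side",[(221,203),(186,240),(208,150)]),("top",[(240,243),(236,287),(200,205)])):
    p,d=load(n)
    for u,v in q: print(n,u,v,pts(n,u,v,d[v,u]).round(1))
E
```

```text
side 221 203 [399.1 330.5 131.2]
side 186 240 [306.7 333.7 132.5]
side 208 150 [458.1 397.3 175.2]
top 240 243 [407.4 330.9 134.8]
top 236 287 [312.6 338.3 135.5]
top 200 205 [487.6 414.9 161.9]
```

View pics/sc.png

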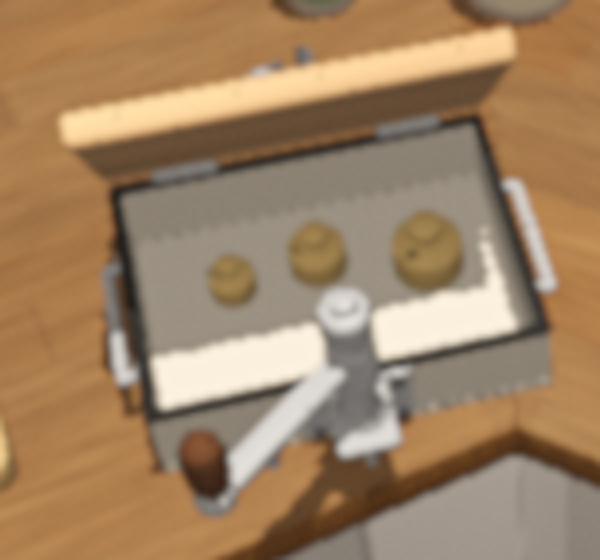

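View pics/tc.png

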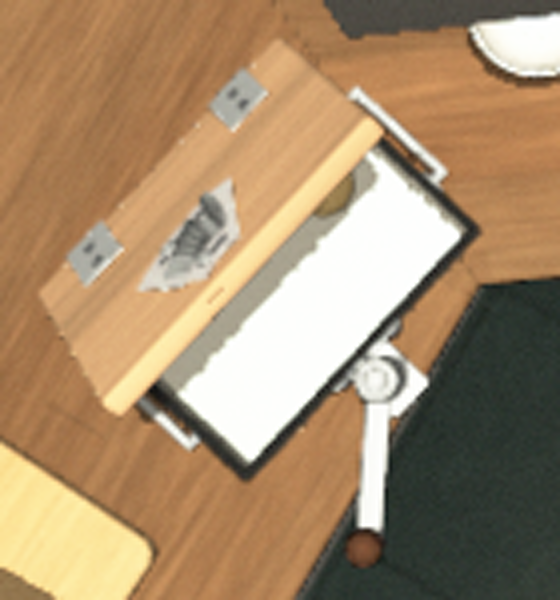

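The crops show the rim corners clearly, and the lid is about 60–80° open. The lever points away from the box at a negative angle. Next I'll cast rays to get the box pose.

```bash
python3 - <<'E'
from h import *
s=lambda x,y:(135+x/4-.4,125+y/4-.4); t=lambda x,y:(145+x/4-.4,150+y/4-.4)
C={k:plane("side",*s(*v),50) for k,v in dict(FL=(155,412),FR=(546,328),BL=(116,188),BR=(480,119)).items()}
D={k:plane("top",*t(*v),50) for k,v in dict(FL=(247,477),FR=(480,231)).items()}
for n,K in(("s",C),("t",D)):
    for k in K: print(n,k,K[k].round(1))
def unit(v): return v/np.linalg.norm(v)
for K in(C,D):
    y=unit(K["FL"]-K["FR"]); print("ylen",np.linalg.norm(K["FL"]-K["FR"]), "yaw of x", np.degrees(np.arctan2(-y[0],y[1])))
print("post",plane("side",*s(344,308),134),plane("top",*t(379,379),134))
print("knob top",plane("side",*s(203,441),136),plane("top",*t(364,548),136))
# lid plane from top depth
p,d=load("top")
poly=np.array([t(*q) for q in [(265,70),(340,125),(125,370),(65,300)]])
m=np.zeros(d.shape,np.uint8);cv2.fillPoly(m,[poly.round().astype(int)],1)
sp=np.array([t(*q) for q in [(235,170),(250,240),(180,305),(120,300)]]);cv2.fillPoly(m,[sp.round().astype(int)],0)
v,u=np.nonzero(m*(d>0));P=pts("top",u,v,d[v,u]);
for i in range(4):
    c=P.mean(0);n=np.linalg.svd(P-c)[2][2];r=(P-c)@n;P=P[abs(r)<4]
n*=np.sign(n[2]);print("lid normal",n,len(P),r.std(),"open deg",np.degrees(np.arccos(n[2])),"yaw",np.degrees(np.arctan2(n[1],n[0])),"c",c, "zmax",P[:,2].max())
E
```

```text
s FL [346.9 415.1  50. ]
s FR [488.  283.7  50. ]
s BL [443.9 523.   50. ]
s BR [586.3 389.   50. ]
t FL [344.8 414.8  50. ]
t FR [489.1 281.1  50. ]
ylen 192.819278280987 yaw of x 47.03125683437686
ylen 196.6906593475925 yaw of x 47.17978328200279
post [399.75651421 331.5060297  134.        ] [404.44382723 332.35794304 134.        ]
knob top [312.5348552  339.07632303 136.        ] [313.48680465 339.08780267 136.        ]
lid normal [0.54583625 0.60230811 0.5824841 ] 1421 1.0557822359001068 open deg 54.37454860529514 yaw 47.81584240207592 c [498.54908466 431.09899192 126.83478897] zmax 182.77339925932438
```

```bash
python3 - <<'E'
from h import *
p,d=load("top")
for u,v in[(180,60),(228,150),(300,140),(100,90),(148,132),(188,105),(238,140)]: print(u,v,pts("top",u,v,d[v,u]).round())
c=np.array([466,402,0.]);a=np.radians(47.2);X=np.array([np.cos(a),np.sin(a),0]);Y=np.array([-X[1],X[0],0]);Z=np.array([0,0,1.])
for f in range(54,-1,-6):
    r=np.radians(f); print(f,(c+75*X+52*Z+(-105*np.cos(r)+16.5*np.sin(r)+11)*X+70*Y+(105*np.sin(r)+16.5*np.cos(r))*Z).round(1))
E
```

```text
180 60 [546. 311. 941.]
228 150 [545. 317. 556.]
300 140 [557. 218. 574.]
100 90 [725. 624. 193.]
148 132 [654. 544. 102.]
188 105 [731. 466.  40.]
238 140 [548. 298. 624.]
54 [440.2 477.2 146.6]
48 [433.7 470.1 141.1]
42 [427.6 463.5 134.5]
36 [421.9 457.4 127.1]
30 [416.9 452.  118.8]
24 [412.5 447.2 109.8]
18 [408.7 443.1 100.1]
12 [405.6 439.8  90. ]
6 [403.3 437.3  79.4]
0 [401.7 435.6  68.5]
```

```bash
python3 -m pendant '[{"travel":[0.1,0,0.02],"delta_rot":[0,0,0.045],"grip":1},{"travel":[0.1,0,0.02],"delta_rot":[0,0,0.09],"grip":1},{"travel":[0.1,0,0.02],"delta_rot":[0,0,0.135],"grip":1},{"travel":[0.1,0,0.02],"delta_rot":[0,0,0.18],"grip":1},{"travel":[0.1,0,0.02],"delta_rot":[0,0,0.225],"grip":1},{"travel":[0.1,0,0.02],"delta_rot":[0,0,0.27],"grip":1},{"travel":[0.1,0,0.02],"delta_rot":[0,0,0.315],"grip":1},{"travel":[0.1,0,0.02],"delta_rot":[0,0,0.36],"grip":1}]'
```

```text
clock: 0.9
tcp_pos: [301.3, 516.7, 240.5]
tcp_rot: [[-0.775, -0.632, -0.001], [-0.632, 0.775, -0.001], [0.001, -0.0, -1.0]]
wrist_force: [-0.1, 0.1, 0.2]
finger_gap: -0.0
gripper_force: 0.0
```

```bash
python3 -m pendant '[{"travel":[0.09,-0.02,0],"delta_rot":[0,0,0.045],"grip":1},{"travel":[0.18,-0.04,0],"delta_rot":[0,0,0.045],"grip":1},{"travel":[0.29,-0.062,0],"delta_rot":[0,0,0.045],"grip":1},{"travel":[0.296,-0.062,0],"delta_rot":[0,0,0.045],"grip":1},{"travel":[0.296,-0.062,-0.06],"delta_rot":[0,0,0.045],"grip":1},{"travel":[0.296,-0.062,-0.12],"delta_rot":[0,0,0.045],"grip":1},{"travel":[0.296,-0.062,-0.18],"delta_rot":[0,0,0.045],"grip":1},{"travel":[0.296,-0.062,-0.18],"delta_rot":[0,0,0.045],"grip":1}]'; python3 - <<'E'
from h import *
p,d=imaging.snapshot("side"); cv2.imwrite("pics/s1.png",cv2.resize(p[60:270,120:310,::-1],None,fx=2.8,fy=2.8))
E
```

```text
clock: 1.7
tcp_pos: [445.6, 483.2, 144.7]
tcp_rot: [[-0.682, -0.731, -0.01], [-0.731, 0.682, -0.008], [0.013, 0.002, -1.0]]
wrist_force: [0.0, -0.7, -0.3]
finger_gap: 0.0
gripper_force: 0.0
```

View pics/s1.png

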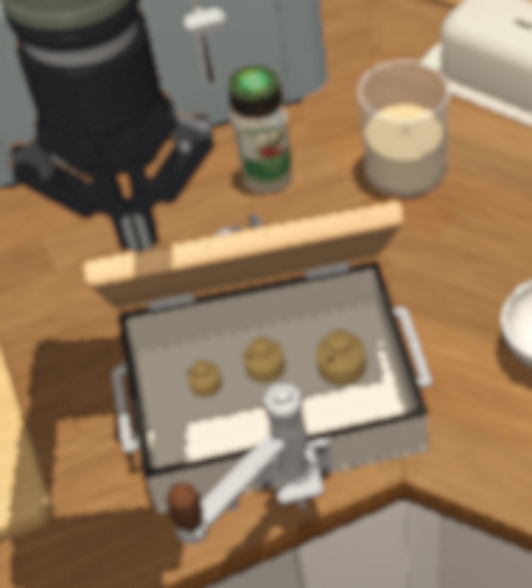

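The fingertips stand behind the open lid at crop (137,235), and the lid and lever are untouched. Now I'll follow the press point's arc in small rows.

```bash
python3 -m pendant '[{"travel":[-0.01,-0.009,-0.004],"delta_rot":[0,0,0],"grip":1},{"travel":[-0.019,-0.018,-0.009],"delta_rot":[0,0,0],"grip":1},{"travel":[-0.026,-0.025,-0.014],"delta_rot":[0,0,0],"grip":1},{"travel":[-0.032,-0.032,-0.020],"delta_rot":[0,0,0],"grip":1},{"travel":[-0.038,-0.038,-0.027],"delta_rot":[0,0,0],"grip":1},{"travel":[-0.044,-0.045,-0.034],"delta_rot":[0,0,0],"grip":1},{"travel":[-0.050,-0.051,-0.041],"delta_rot":[0,0,0],"grip":1},{"travel":[-0.055,-0.057,-0.048],"delta_rot":[0,0,0],"grip":1}]'
```

```text
clock: 2.55
tcp_pos: [421.6, 457.0, 126.6]
tcp_rot: [[-0.683, -0.731, -0.001], [-0.731, 0.683, -0.001], [0.001, 0.0, -1.0]]
wrist_force: [0.1, -0.3, 0.2]
finger_gap: -0.3
gripper_force: 0.5
```

```bash
python3 -m pendant '[{"travel":[-0.005,-0.0055,-0.008],"delta_rot":[0,0,0],"grip":1},{"travel":[-0.010,-0.011,-0.017],"delta_rot":[0,0,0],"grip":1},{"travel":[-0.015,-0.016,-0.026],"delta_rot":[0,0,0],"grip":1},{"travel":[-0.019,-0.021,-0.035],"delta_rot":[0,0,0],"grip":1}]'; python3 - <<'E'
from h import *
p,d=imaging.snapshot("side"); cv2.imwrite("pics/s2.png",cv2.resize(p[60:270,120:310,::-1],None,fx=2.8,fy=2.8))
E
```

```text
clock: 2.95
tcp_pos: [412.2, 446.8, 109.1]
tcp_rot: [[-0.683, -0.731, -0.0], [-0.731, 0.683, -0.0], [0.0, 0.0, -1.0]]
wrist_force: [0.7, -0.2, -0.1]
finger_gap: -0.2
gripper_force: 0.2
```

View pics/s2.png

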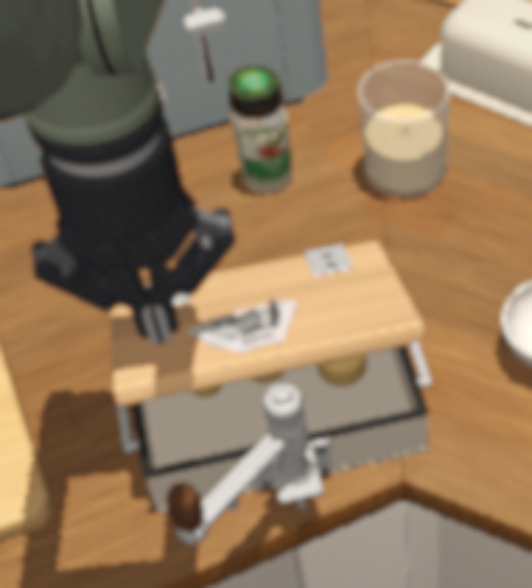

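The lid is following the fingers and is about half shut. I'll continue along the arc.

```bash
python3 -m pendant '[{"travel":[-0.004,-0.004,-0.009],"delta_rot":[0,0,0],"grip":1},{"travel":[-0.008,-0.008,-0.019],"delta_rot":[0,0,0],"grip":1},{"travel":[-0.011,-0.011,-0.030],"delta_rot":[0,0,0],"grip":1},{"travel":[-0.014,-0.014,-0.040],"delta_rot":[0,0,0],"grip":1},{"travel":[-0.017,-0.017,-0.050],"delta_rot":[0,0,0],"grip":1},{"travel":[-0.019,-0.019,-0.061],"delta_rot":[0,0,0],"grip":1},{"travel":[-0.020,-0.020,-0.068],"delta_rot":[0,0,0],"grip":1},{"travel":[-0.021,-0.022,-0.074],"delta_rot":[0,0,0],"grip":1}]'; python3 -m pendant '[{"travel":[0,0,-0.004],"delta_rot":[0,0,0],"grip":1},{"travel":[0,0,-0.004],"delta_rot":[0,0,0],"grip":1}]'
```

```text
clock: 3.8
tcp_pos: [402.0, 436.0, 72.3]
tcp_rot: [[-0.683, -0.731, -0.0], [-0.731, 0.683, -0.0], [0.0, 0.0, -1.0]]
wrist_force: [0.3, -0.6, 0.7]
finger_gap: 0.3
gripper_force: 0.0
clock: 4.0
tcp_pos: [402.0, 435.9, 70.5]
tcp_rot: [[-0.683, -0.731, -0.0], [-0.731, 0.683, -0.0], [0.0, 0.0, -1.0]]
wrist_force: [-0.8, -0.1, 0.5]
finger_gap: -0.4
gripper_force: 0.0
```

```bash
for i in 1 2 ; do python3 -m pendant '[{"travel":[0,0,-0.002],"delta_rot":[0,0,0],"grip":1},{"travel":[0,0,-0.002],"delta_rot":[0,0,0],"grip":1}]' | grep -E "pos|force"; done; python3 -m pendant '[{"travel":[0,0,-0.002],"delta_rot":[0,0,0],"grip":1},{"travel":[0,0,-0.002],"delta_rot":[0,0,0],"grip":1}]'
```

```text
tcp_pos: [402.2, 436.2, 69.9]
wrist_force: [-0.5, -0.0, -0.2]
gripper_force: 0.0
tcp_pos: [402.1, 436.1, 68.8]
wrist_force: [0.3, -0.3, 0.9]
gripper_force: 0.0
clock: 4.6
tcp_pos: [402.2, 436.1, 68.6]
tcp_rot: [[-0.683, -0.731, 0.0], [-0.731, 0.683, 0.0], [-0.0, -0.0, -1.0]]
wrist_force: [-1.0, -1.7, 4.2]
finger_gap: 0.3
gripper_force: 2.3
```

```bash
python3 -m pendant '[{"travel":[0,0,-0.002],"delta_rot":[0,0,0],"grip":1},{"travel":[0,0,-0.002],"delta_rot":[0,0,0],"grip":1},{"travel":[0,0,-0.002],"delta_rot":[0,0,0],"grip":1}]' | grep -E "pos|force"; python3 -m pendant '[{"travel":[0,0,-0.001],"delta_rot":[0,0,0],"grip":1},{"travel":[0,0,-0.001],"delta_rot":[0,0,0],"grip":1}]'
```

```text
tcp_pos: [402.1, 436.2, 68.5]
wrist_force: [-4.4, -3.5, 9.6]
gripper_force: 5.0
clock: 5.1
tcp_pos: [402.2, 436.2, 68.5]
tcp_rot: [[-0.682, -0.731, 0.0], [-0.731, 0.682, -0.0], [-0.0, -0.0, -1.0]]
wrist_force: [-3.8, -4.1, 12.6]
finger_gap: 0.4
gripper_force: 6.2
```

The lid is hard down at z = 68.5, exactly its level height. I'll retract and work out the lever path.

```bash
cat > lv.py <<'E'
import sys; from h import *
post=np.array([402,333.]); R=92
def pose(th,back=21.5):  # th rad lever angle -> TCP xy, yaw of tool y (radial)
    a=np.radians(137.2)-th; u=np.array([np.cos(a),np.sin(a)]); t=np.array([u[1],-u[0]])
    return post+R*u-back*t, np.degrees(a)
E
python3 - <<'E'
from lv import *
for b in(45,30,21.5): print(pose(-.67,b))
E
python3 -m pendant '[{"travel":[0,0,0.1],"delta_rot":[0,0,0],"grip":1},{"travel":[0,0,0.2],"delta_rot":[0,0,0],"grip":1},{"travel":[0,0,0.27],"delta_rot":[0,0,0.043],"grip":1},{"travel":[-0.045,-0.075,0.27],"delta_rot":[0,0,0.086],"grip":1},{"travel":[-0.095,-0.15,0.27],"delta_rot":[0,0,0.13],"grip":1},{"travel":[-0.14,-0.22,0.27],"delta_rot":[0,0,0.172],"grip":1},{"travel":[-0.19,-0.28,0.27],"delta_rot":[0,0,0.214],"grip":1},{"travel":[-0.19,-0.28,0.27],"delta_rot":[0,0,0.214],"grip":1}]'
python3 - <<'E'
from h import *
p,d=imaging.snapshot("side"); np.savez("side.npz",p=p,d=d); cv2.imwrite("pics/s3.png",cv2.resize(p[60:270,120:310,::-1],None,fx=2.8,fy=2.8))
E
```

```text
(array([306.81098749, 295.21042606]), np.float64(175.58817227376514))
(array([307.96486026, 310.16597947]), np.float64(175.58817227376514))
(array([308.61872149, 318.64079306]), np.float64(175.58817227376514))
clock: 5.9
tcp_pos: [302.8, 292.6, 199.4]
tcp_rot: [[-0.078, -0.997, -0.004], [-0.997, 0.078, -0.003], [0.004, 0.004, -1.0]]
wrist_force: [0.5, 0.3, -0.7]
finger_gap: -0.2
gripper_force: 0.0
```

View pics/s3.png

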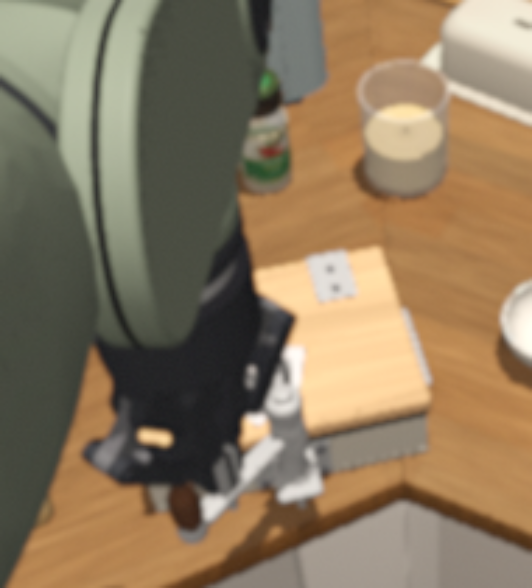

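The lid lies shut and the lever is still clear, with its knob at crop (186,505). Next I'll lower the fingers behind the knob.

```bash
python3 -m pendant '[{"travel":[0,0,-0.06],"delta_rot":[0,0,0],"grip":1},{"travel":[0,0,-0.12],"delta_rot":[0,0,0],"grip":1},{"travel":[0,0,-0.186],"delta_rot":[0,0,0],"grip":1},{"travel":[0,0,-0.186],"delta_rot":[0,0,0],"grip":1},{"travel":[0.002,0.028,-0.186],"delta_rot":[0,0,0],"grip":1},{"travel":[0.002,0.028,-0.186],"delta_rot":[0,0,0],"grip":1}]'
python3 - <<'E'
from lv import *
p0=np.array([308.1,310]);y0=175.6
for th in np.arange(-.67,1.8,.1):
    p,y=pose(th); print(round(th,2),p.round(1),round(y-y0,1),((p-p0)/500).round(3),round((y-y0)/180,3))
E
```

```text
clock: 6.55
tcp_pos: [310.5, 312.9, 110.5]
tcp_rot: [[-0.078, -0.997, 0.004], [-0.997, 0.078, 0.004], [-0.004, -0.004, -1.0]]
wrist_force: [-0.1, -0.2, 0.0]
finger_gap: -0.1
gripper_force: 0.0
-0.67 [308.6 318.6] -0.0 [0.001 0.017] -0.0
-0.57 [307.7 328. ] -5.7 [-0.001  0.036] -0.032
-0.47 [307.6 337.5] -11.5 [-0.001  0.055] -0.064
-0.37 [308.5 346.9] -17.2 [0.001 0.074] -0.096
-0.27 [310.4 356.1] -22.9 [0.005 0.092] -0.127
-0.17 [313.2 365.2] -28.7 [0.01 0.11] -0.159
-0.07 [316.8 373.9] -34.4 [0.017 0.128] -0.191
0.03 [321.3 382.2] -40.1 [0.026 0.144] -0.223
0.13 [326.6 390. ] -45.8 [0.037 0.16 ] -0.255
0.23 [332.7 397.2] -51.6 [0.049 0.174] -0.287
0.33 [339.5 403.8] -57.3 [0.063 0.188] -0.318
0.43 [346.8 409.7] -63.0 [0.077 0.199] -0.35
0.53 [354.8 414.8] -68.8 [0.093 0.21 ] -0.382
0.63 [363.2 419.1] -74.5 [0.11  0.218] -0.414
0.73 [372.  422.6] -80.2 [0.128 0.225] -0.446
0.83 [381.1 425.1] -86.0 [0.146 0.23 ] -0.478
0.93 [390.4 426.8] -91.7 [0.165 0.234] -0.509
1.03 [399.8 427.5] -97.4 [0.183 0.235] -0.541
1.13 [409.2 427.2] -103.1 [0.202 0.234] -0.573
1.23 [418.6 426. ] -108.9 [0.221 0.232] -0.605
1.33 [427.8 423.9] -114.6 [0.239 0.228] -0.637
1.43 [436.7 420.9] -120.3 [0.257 0.222] -0.669
1.53 [445.3 416.9] -126.1 [0.274 0.214] -0.7
1.63 [453.5 412.2] -131.8 [0.291 0.204] -0.732
1.73 [461.2 406.7] -137.5 [0.306 0.193] -0.764
```

```bash
python3 -m pendant '[{"travel":[0.001,0.017,0],"delta_rot":[0,0,0],"grip":1},{"travel":[-0.001,0.036,0],"delta_rot":[0,0,-0.032],"grip":1},{"travel":[-0.001,0.055,0],"delta_rot":[0,0,-0.064],"grip":1},{"travel":[0.001,0.074,0],"delta_rot":[0,0,-0.096],"grip":1},{"travel":[0.005,0.092,0],"delta_rot":[0,0,-0.127],"grip":1},{"travel":[0.01,0.11,0],"delta_rot":[0,0,-0.159],"grip":1},{"travel":[0.017,0.128,0],"delta_rot":[0,0,-0.191],"grip":1},{"travel":[0.026,0.144,0],"delta_rot":[0,0,-0.223],"grip":1}]'
python3 - <<'E'
from h import *
p,d=imaging.snapshot("side"); np.savez("side.npz",p=p,d=d); cv2.imwrite("pics/s4.png",cv2.resize(p[60:270,120:310,::-1],None,fx=2.8,fy=2.8))
E
```

```text
clock: 7.35
tcp_pos: [321.6, 383.7, 109.7]
tcp_rot: [[-0.706, -0.709, 0.002], [-0.709, 0.706, 0.002], [-0.002, 0.0, -1.0]]
wrist_force: [-0.4, -0.9, 0.0]
finger_gap: 0.0
gripper_force: 0.3
```

View pics/s4.png

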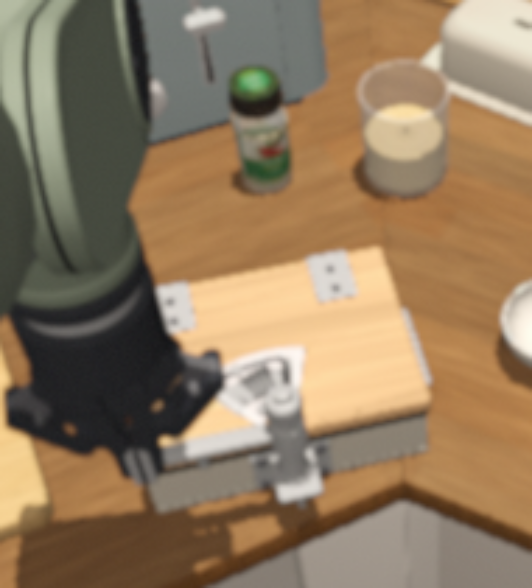

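The lever follows and is now roughly parallel to the box front, with the knob hidden behind the fingers at crop (145,455). I'll continue up to the ramp.

```bash
python3 -m pendant '[{"travel":[0.011,0.016,0],"delta_rot":[0,0,-0.032],"grip":1},{"travel":[0.023,0.030,0],"delta_rot":[0,0,-0.064],"grip":1},{"travel":[0.037,0.044,0],"delta_rot":[0,0,-0.095],"grip":1},{"travel":[0.051,0.055,0],"delta_rot":[0,0,-0.127],"grip":1},{"travel":[0.059,0.061,0],"delta_rot":[0,0,-0.143],"grip":1},{"travel":[0.059,0.061,0],"delta_rot":[0,0,-0.143],"grip":1}]'
python3 - <<'E'
from lv import *
p0=np.array([321.1+29.5,382+30.5]);y0=pose(.03)[1]-.143*180
for th in np.arange(.48,1.9,.04):
    p,y=pose(th); print(round(th,2),p.round(1),((p-p0)/500).round(4),round((y-y0)/180,3))
E
```

```text
clock: 8.0
tcp_pos: [351.6, 413.7, 109.4]
tcp_rot: [[-0.942, -0.337, 0.002], [-0.337, 0.942, 0.002], [-0.002, 0.001, -1.0]]
wrist_force: [0.1, -0.5, 0.0]
finger_gap: -0.1
gripper_force: 0.0
0.48 [350.7 412.4] [ 0.0003 -0.0003] -0.0
0.52 [354.  414.4] [0.0067 0.0037] -0.013
0.56 [357.3 416.2] [0.0133 0.0074] -0.026
0.6 [360.6 417.9] [0.02   0.0109] -0.038
0.64 [364.  419.5] [0.0269 0.014 ] -0.051
0.68 [367.5 421. ] [0.0339 0.0169] -0.064
0.72 [371.1 422.3] [0.041  0.0196] -0.077
0.76 [374.7 423.4] [0.0482 0.0219] -0.089
0.8 [378.3 424.5] [0.0554 0.0239] -0.102
0.84 [382.  425.3] [0.0628 0.0257] -0.115
0.88 [385.7 426.1] [0.0702 0.0271] -0.128
0.92 [389.4 426.6] [0.0777 0.0283] -0.14
0.96 [393.2 427.1] [0.0852 0.0291] -0.153
1.0 [397.  427.3] [0.0927 0.0297] -0.166
1.04 [400.7 427.5] [0.1003 0.0299] -0.178
1.08 [404.5 427.4] [0.1078 0.0299] -0.191
1.12 [408.3 427.3] [0.1154 0.0295] -0.204
1.16 [412.1 426.9] [0.1229 0.0289] -0.217
1.2 [415.8 426.5] [0.1304 0.0279] -0.229
1.24 [419.5 425.8] [0.1379 0.0267] -0.242
1.28 [423.2 425.1] [0.1453 0.0251] -0.255
1.32 [426.9 424.1] [0.1526 0.0233] -0.268
1.36 [430.5 423.1] [0.1598 0.0211] -0.28
1.4 [434.1 421.9] [0.167  0.0187] -0.293
1.44 [437.6 420.5] [0.174 0.016] -0.306
1.48 [441.1 419. ] [0.181 0.013] -0.319
1.52 [444.5 417.4] [0.1878 0.0098] -0.331
1.56 [447.8 415.6] [0.1945 0.0062] -0.344
1.6 [451.1 413.7] [0.201  0.0024] -0.357
1.64 [454.3 411.7] [ 0.2074 -0.0016] -0.369
1.68 [457.4 409.5] [ 0.2136 -0.0059] -0.382
1.72 [460.4 407.3] [ 0.2196 -0.0105] -0.395
1.76 [463.3 404.9] [ 0.2255 -0.0153] -0.408
1.8 [466.2 402.3] [ 0.2311 -0.0203] -0.42
1.84 [468.9 399.7] [ 0.2366 -0.0256] -0.433
1.88 [471.5 397. ] [ 0.2418 -0.031 ] -0.446
```

```bash
python3 -m pendant '[{"travel":[0.0067,0.0037,0],"delta_rot":[0,0,-0.013],"grip":1},{"travel":[0.0133,0.0074,0],"delta_rot":[0,0,-0.026],"grip":1},{"travel":[0.020,0.0109,0],"delta_rot":[0,0,-0.038],"grip":1},{"travel":[0.0269,0.014,0],"delta_rot":[0,0,-0.051],"grip":1},{"travel":[0.0339,0.0169,0],"delta_rot":[0,0,-0.064],"grip":1},{"travel":[0.041,0.0196,0],"delta_rot":[0,0,-0.077],"grip":1},{"travel":[0.0482,0.0219,0],"delta_rot":[0,0,-0.089],"grip":1},{"travel":[0.0554,0.0239,0],"delta_rot":[0,0,-0.102],"grip":1}]'

```

```text
clock: 8.8
tcp_pos: [378.2, 424.9, 109.0]
tcp_rot: [[-1.0, -0.023, 0.0], [-0.023, 1.0, 0.001], [-0.0, 0.001, -1.0]]
wrist_force: [-1.0, 0.5, -0.6]
finger_gap: -0.1
gripper_force: 0.2
```

```bash
python3 -m pendant '[{"travel":[0.0074,0.0018,0],"delta_rot":[0,0,-0.013],"grip":1},{"travel":[0.0148,0.0032,0],"delta_rot":[0,0,-0.026],"grip":1},{"travel":[0.0148,0.0032,0],"delta_rot":[0,0,-0.026],"grip":1}]' | grep -E "pos|wrist"; python3 -m pendant '[{"travel":[0.0075,0.0012,0],"delta_rot":[0,0,-0.012],"grip":1},{"travel":[0.015,0.002,0],"delta_rot":[0,0,-0.025],"grip":1},{"travel":[0.0225,0.0026,0],"delta_rot":[0,0,-0.038],"grip":1},{"travel":[0.0225,0.0026,0],"delta_rot":[0,0,-0.038],"grip":1}]'
python3 - <<'E'
from h import *
p,d=imaging.snapshot("side"); np.savez("side.npz",p=p,d=d); cv2.imwrite("pics/s5.png",cv2.resize(p[100:250,150:290,::-1],None,fx=4,fy=4,interpolation=cv2.INTER_CUBIC))
E
```

```text
tcp_pos: [386.1, 426.5, 109.0]
wrist_force: [0.1, 0.3, 0.1]
clock: 9.5
tcp_pos: [397.0, 427.5, 108.7]
tcp_rot: [[-0.984, 0.177, 0.0], [0.177, 0.984, 0.0], [-0.0, 0.0, -1.0]]
wrist_force: [0.6, 0.7, -0.4]
finger_gap: 0.1
gripper_force: 0.1
```

View pics/s5.png

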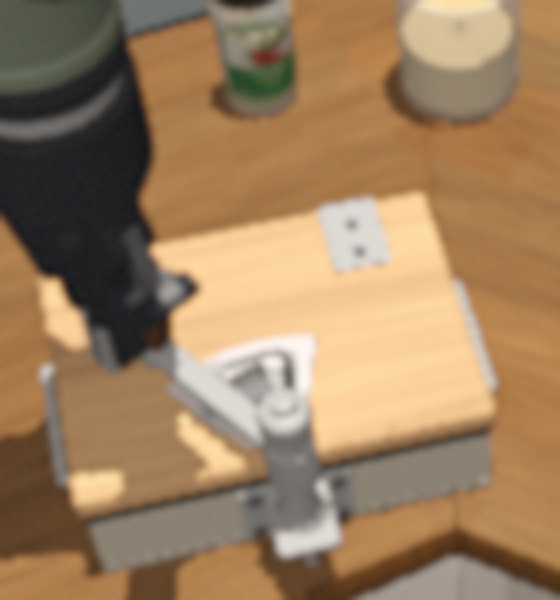

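The fingers are pushing the knob at crop (150,335). The lever points at about 1.0 rad and is just coming to the striker. From here I go in small steps and watch the force.

```bash
python3 -m pendant '[{"travel":[0.0076,0.0002,0],"delta_rot":[0,0,-0.012],"grip":1},{"travel":[0.0076,0.0002,0],"delta_rot":[0,0,-0.012],"grip":1}]' | grep -E "pos|wrist"; python3 -m pendant '[{"travel":[0.0075,0,0],"delta_rot":[0,0,-0.013],"grip":1},{"travel":[0.0075,0,0],"delta_rot":[0,0,-0.013],"grip":1}]'| grep -E "pos|wrist"; python3 -m pendant '[{"travel":[0.0076,-0.0004,0],"delta_rot":[0,0,-0.013],"grip":1},{"travel":[0.0076,-0.0004,0],"delta_rot":[0,0,-0.013],"grip":1}]'| grep -E "pos|wrist"
```

```text
tcp_pos: [400.2, 427.6, 108.5]
wrist_force: [-2.8, -0.0, 0.2]
tcp_pos: [404.1, 427.8, 108.6]
wrist_force: [-1.7, 0.2, 2.2]
tcp_pos: [408.1, 427.7, 108.7]
wrist_force: [-1.1, 0.7, 1.2]
```

```bash
python3 -m pendant '[{"travel":[0.0075,-0.0006,0],"delta_rot":[0,0,-0.013],"grip":1},{"travel":[0.015,-0.0016,0],"delta_rot":[0,0,-0.025],"grip":1},{"travel":[0.015,-0.0016,0],"delta_rot":[0,0,-0.025],"grip":1}]' | grep -E "pos|wrist"; python3 -m pendant '[{"travel":[0.0075,-0.0012,0],"delta_rot":[0,0,-0.013],"grip":1},{"travel":[0.0149,-0.0028,0],"delta_rot":[0,0,-0.026],"grip":1},{"travel":[0.0149,-0.0028,0],"delta_rot":[0,0,-0.026],"grip":1}]'| grep -E "pos|wrist"; python3 -m pendant '[{"travel":[0.0073,-0.0018,0],"delta_rot":[0,0,-0.013],"grip":1},{"travel":[0.0073,-0.0018,0],"delta_rot":[0,0,-0.013],"grip":1}]'| grep -E "pos|wrist"
```

```text
tcp_pos: [415.8, 427.0, 108.7]
wrist_force: [-2.7, 1.4, 1.6]
tcp_pos: [423.4, 425.6, 108.7]
wrist_force: [-1.6, 2.0, 2.4]
tcp_pos: [427.1, 424.5, 108.6]
wrist_force: [-2.2, 1.5, 1.1]
```

```bash
python3 -m pendant '[{"travel":[0.0036,-0.0011,0],"delta_rot":[0,0,-0.006],"grip":1},{"travel":[0.0072,-0.0022,0],"delta_rot":[0,0,-0.012],"grip":1},{"travel":[0.0072,-0.0022,0],"delta_rot":[0,0,-0.012],"grip":1}]' | grep -E "pos|wrist"; python3 -m pendant '[{"travel":[0.0036,-0.0012,0],"delta_rot":[0,0,-0.006],"grip":1},{"travel":[0.0072,-0.0024,0],"delta_rot":[0,0,-0.013],"grip":1},{"travel":[0.0072,-0.0024,0],"delta_rot":[0,0,-0.013],"grip":1}]' | grep -E "pos|wrist"; python3 -m pendant '[{"travel":[0.0035,-0.0013,0],"delta_rot":[0,0,-0.006],"grip":1},{"travel":[0.007,-0.0027,0],"delta_rot":[0,0,-0.013],"grip":1},{"travel":[0.007,-0.0027,0],"delta_rot":[0,0,-0.013],"grip":1}]' | grep -E "pos|wrist"
```

```text
tcp_pos: [430.9, 423.1, 108.4]
wrist_force: [-0.8, 2.3, 2.0]
tcp_pos: [434.5, 421.7, 108.3]
wrist_force: [-1.7, 1.6, 0.7]
tcp_pos: [438.2, 420.0, 108.1]
wrist_force: [-1.0, 1.2, 2.3]
```

```bash
python3 -m pendant '[{"travel":[0.0035,-0.0015,0],"delta_rot":[0,0,-0.0065],"grip":1},{"travel":[0.0035,-0.0015,0],"delta_rot":[0,0,-0.0065],"grip":1}]' | grep -E "pos|wrist"; python3 -m pendant '[{"travel":[0.0035,-0.0015,0],"delta_rot":[0,0,-0.0065],"grip":1},{"travel":[0.0035,-0.0015,0],"delta_rot":[0,0,-0.0065],"grip":1}]' | grep -E "pos|wrist"
python3 - <<'E'
from h import *
p,d=imaging.snapshot("side"); np.savez("side.npz",p=p,d=d); cv2.imwrite("pics/s6.png",cv2.resize(p[100:250,150:290,::-1],None,fx=4,fy=4,interpolation=cv2.INTER_CUBIC))
E
```

```text
tcp_pos: [439.6, 419.4, 108.1]
wrist_force: [-1.7, 1.4, 1.9]
tcp_pos: [441.6, 418.2, 107.9]
wrist_force: [-0.3, -0.9, 0.5]
```

View pics/s6.png

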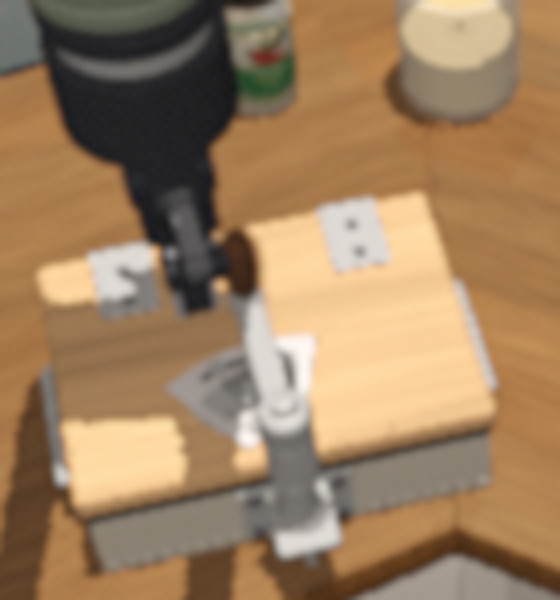

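The lever now stands almost straight back with the knob at crop (240,262), and the push has fallen to nothing. I'll check the lift with the arm's depth against the lid top.

```bash
python3 - <<'E'
from h import *
D=[];W=[]
for i in range(6):
    p,d=imaging.snapshot("side");D.append(d);W.append(sense()["wrist_force"])
d=np.median(D,0);print(np.mean(W,0).round(2))
for v in range(172,200,3):
    u0=150+(250+(v-100-300/4)*4*.2)/4
    u=np.arange(int(u0)-4,int(u0)+9); P=pts("side",u,np.full(u.shape,v),d[v,u]);print(v,u[0],P[:,2].round(0).astype(int), P[6,:2].round())
v,u=np.mgrid[160:180:4,235:245:4];print("lid",pts("side",u,v,d[v,u])[...,2].mean().round(1), d[150:152,230:233])
E
```

```text
[ 0.38 -0.02 -0.15]
172 207 [ 69  68  68 108 112 114 114 114 114 112 110 108 100] [459. 396.]
175 208 [ 69  68  69  99  99 100 102 100 100 100  99  97  80] [462. 397.]
178 209 [70 70 69 93 98 99 99 99 99 98 99 68 70] [458. 393.]
181 209 [69 68 68 69 98 99 99 99 98 99 99 98 68] [452. 388.]
184 210 [ 69  69  68  68  99 100  99  99 100  99  98  70  70] [448. 382.]
187 210 [ 70  71  70  71  97  99  98  99  99  98 100  98  84] [442. 378.]
190 211 [ 70  71  71  78  98  98 100  99 100 100  98  97  83] [436. 371.]
193 212 [ 78  78  77  79  98 100  99  99  98  99  99  84  76] [432. 366.]
196 212 [76 77 78 79 98 99 99 99 99 99 99 98 76] [426. 362.]
199 213 [ 77  76  76 128 129 133 134 135 134 134 133 128 129] [403. 337.]
lid 69.2 [[1012.8437 1012.6161 1014.1367]
 [1011.5381  917.8873  915.817 ]]
```

The arm top is about 99 mm, against 100 expected in the notch and 105.5 on the crest, and the push is zero. So the lever has dropped, and I'll back off and lift clear.

```bash
python3 -m pendant '[{"travel":[-0.012,0.009,0],"delta_rot":[0,0,0],"grip":1},{"travel":[-0.03,0.023,0],"delta_rot":[0,0,0],"grip":1},{"travel":[-0.05,0.039,0],"delta_rot":[0,0,0],"grip":1},{"travel":[-0.05,0.039,0.08],"delta_rot":[0,0,0],"grip":1},{"travel":[-0.05,0.039,0.16],"delta_rot":[0,0,0],"grip":1},{"travel":[-0.05,0.039,0.24],"delta_rot":[0,0,0],"grip":1},{"travel":[-0.12,0.1,0.24],"delta_rot":[0,0,0],"grip":1},{"travel":[-0.12,0.1,0.24],"delta_rot":[0,0,0],"grip":1}]'
python3 - <<'E'
from h import *
d=np.median([imaging.snapshot("side")[1] for i in range(6)],0)
z=[]
for v in range(178,197):
    u=np.arange(205,226);P=pts("side",u,np.full(u.shape,v),d[v,u]);k=(P[:,2]>94)&(P[:,2]<110);z+=list(P[k]) 
z=np.array(z);print(len(z),np.median(z[:,2]));q=z[:,:2]-[402,333];s=np.arctan2(q[:,1],q[:,0]);print("theta",np.radians(137.2)-np.median(s))
v,u=np.mgrid[160:180:2,235:245:2];L=pts("side",u,v,d[v,u]).reshape(-1,3);print("lid z",np.median(L[:,2]))
c=L-L.mean(0);n=np.linalg.svd(c)[2][2];print(n)
E
```

```text
clock: 13.4
tcp_pos: [377.5, 473.1, 230.8]
tcp_rot: [[-0.793, 0.609, 0.001], [0.609, 0.793, 0.005], [0.002, 0.004, -1.0]]
wrist_force: [0.2, -1.0, -0.3]
finger_gap: -0.0
gripper_force: 0.0
143 98.89433582453671
theta 1.6023681842287778
lid z 68.95920085742239
[-0.02649656 -0.0298026   0.99920455]
```

I'll compare the arm top's height in the top camera now with the initial picture, where the lever was down.

```bash
python3 - <<'E'
from h import *
def arm(d,lo,hi):
    v,u=np.mgrid[195:300,190:290];P=pts("top",u,v,d[v,u]).reshape(-1,3)
    q=P[:,:2]-[403,332.5];r=np.hypot(*q.T);a=np.arctan2(q[:,1],q[:,0]);th=np.radians(137.2)-a
    k=(r>25)&(r<72)&(th>lo)&(th<hi)&(P[:,2]>90)&(P[:,2]<112);return k.sum(),np.median(P[k,2]),np.median(th[k])
print(arm(load("top")[1],-1.0,-.3))
d=np.median([imaging.snapshot("top")[1] for i in range(5)],0);print(arm(d,1.2,1.9))
v,u=np.mgrid[195:300,150:290];print(sense()["clock"])
E
```

```text
(np.int64(115), np.float64(96.1368898263438), np.float64(-0.6344924462435824))
(np.int64(135), np.float64(98.3932013775559), np.float64(1.6000730613780452))
13.95
```

```bash
python3 -c "
from workcell import workorder
print(workorder.close_job())"
```

```text
the job is handed in; nothing more can be done
None
```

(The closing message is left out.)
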